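# Carry a petri dish on a lifter to its stand

## Robot

A 7-joint arm with a two-finger parallel gripper is mounted at the origin on a cart in front of the work surface, level with it; the furniture and walls round the work are solid. World frame = base frame: x ahead of the robot, y to its left, z up, the work surface at z = 0. Lengths are in m, angles in rad, forces in N, time in s.
With the tool pointing down it reaches from about 0.4 to 0.925 m from the base axis. Payload 4.1 kg.
Tool frame: the origin (TCP) lies at the very end of the fingers, on their centre line; the grasp point (between the pads) lies 19 mm behind it (env.grasp_offset is the distance from the TCP to the grasp point, in m); z points along the fingers, y is the direction in which the jaws open and shut (so a half turn about z gives the same grasp; the last joint's range is limited). The gripper opens to 85 mm and grips with 20 to 120 N. Pads are 22 mm wide; open, the fingers measure 114 mm over their backs; the gripper's body (76 mm by 85 mm) begins 54 mm behind the grasp point. The pads swing forward as they close: fully open they stand 13 mm farther back than shut.
Start: joints at [1.214, 0.398, 0.045, 1.537, -0.019, 1.207, -0.051], TCP at [0.166, -0.629, 0.231] pointing down, gripper open.
Joint ranges: [-2.82, 2.82], [-0.49, 2.23], [-1.37, 1.46], [0, 2.46], [-1.36, 4.5], [0.23, 2], [-2.94, 2.94]. Speed limits (rad/s): [2.57, 2.57, 3.14, 3.14, 3.14, 3.14, 3.14].

## Interface

Orientations are given as a rotation vector (axis times angle).
In Python, from station import env gives the robot as it stands.
- The arm moves only by the shell command python3 -m pendant 'ROWS' [OPENING] [FORCE]. ROWS is JSON, a list of rows, each a list of 4 numbers: the shift along the world's x, y, z in m, then the turn about the world's z in degrees. In form: [[dx, dy, dz, twist], ...]. A call has 1 to 10 rows; each row is the pose to reach, as a shift and turn from the pose measured when the call began; what a row does not reach only later rows make up. A row lasts 1/12 s, in which the tool goes at most 41.7 mm and 7.16 degrees, less where a joint would pass 70% of its speed; a pose out of reach is approached as far as the arm can. A call with a gripper value outside its range is refused whole. OPENING is the opening, from 0 (shut) to 1 (fully open), set as the call begins (- or left out, the last holds). The fingers move at their own pace and stop on an object; FORCE is the grip in N (left out, the last holds). Time passes only in rows, so rows that repeat a pose let the fingers close. It gives the time, the measured TCP pose, the force and the opening at its end, in the units of the state.
- env.sense(): the state, without advancing time (a new reading comes with each control period).
- env.camera(name): name is "scene" or "top" or "wrist"; returns a dict with "color" (420x560x3 uint8, red, green, blue), "depth" (420x560 float32, m along the optical axis (not along the pixel's ray), 0 where there is no reading), "vfov" (degrees; the focal length in pixels is half the picture's height over the tangent of half this angle, whatever the lens; pixels are square), "cx", "cy" (the principal point, pixels), "cam_to_world" (4x4, takes a point from camera to world coordinates). Camera axes: x right, y down, z forward; pixel columns grow to the right and rows downward; lengths in m; the calibration is good to about 2 mm. A picture is of the moment at which its call begins.
- env.hand_in(): hands the job in, once; it reports no verdict.
The state is a dict: "clock": time; "joint_positions": joint angles; "joint_velocities": joint speeds; "joint_torque": joint torques, N m; "tool_pos": TCP position; "eef_rot": TCP orientation; "contact_force": force on the tool from outside, world axes, zero at the start; "moment": the same for the moment, N m; "gripper_width": opening from 0.0 (shut) to 1.0 (fully open).
Only numpy, scipy, OpenCV 4.12 (cv2) and the standard library are available. Lean on these libraries where they do the work, as an engineer would, in place of code of your own. Each camera call takes 0.05 s, during which the arm holds its last target.

## Task

A petri dish is balanced on the blade of the flat dish lifter with the upright black grip. Take the lifter by its grip, carry the dish level and without touching it with the gripper, and lower the lifter's blade between the two ledges of the aluminium stand so that the dish is left resting on the middle of both ledges. Then draw the lifter out from under the dish and stand it back flat on the bench, clear of the stand, and let go.

Things in the scene. Friction and masses are not known exactly. Their poses are not given: they have to be found in the camera images.
- lifter: Loose dish lifter, 0.16 kg, flat on the bench. Origin: underside below the grip's middle; x from grip to blade tip, z up. Upright black grip 80 mm long (x -40 to 40), 18 mm wide (y), z 3 to 48 mm: pinch it across the 18 mm from above. Under it a steel heel plate 84 x 44 x 3 mm; from there a level steel blade, 20 mm wide (y), z 0 to 3 mm, runs to a round tip at x = 166 mm.
- blade (a point): Point on the top face of the lifter's blade, 130 mm ahead (+x) of the grip's middle and 3 mm above the underside, under the place where the dish sits at the start.
- dish: Shallow petri dish of clear, whitish plastic, 63 mm in diameter, 15 mm high, 0.03 kg, loose, lying centred within a few mm on the lifter's blade. Origin: centre of its underside, z up.
- stand: Fixed aluminium stand, base plate 100 x 104 x 8 mm. Origin: centre of underside. Two ledges along its x (-38 to 38 mm), tops at z = 40, 5 mm thick, y 20 to 50 mm each side, outer lip 5 mm high; between them a 40 mm slot, open above and at both ends, free down to the base plate. The lifter enters with its x along the stand's x: its grip lies on the stand's -x side, the dish bridges the slot.
- seat (a point): Middle of the stand at the height of the ledge tops (40 mm above its underside): where the middle of the dish's underside belongs. Axes as the stand's.

How it is judged:
By the outcome, as a careful person would: the job done as asked, in the order asked, and still so for the second after the job is handed in, with the robot touching nothing.
It also fails if it takes over 54 s, if anything falls off the work surface, if the arm or the gripper's body presses on something with over 40 N, if the wrist force passes 120 N, or if a joint passes its speed limit or range.

## Working session

There is one attempt and no reset: what is moved stays moved. The work goes in short steps, Python scripts to look and compute and a shell command to move; the robot and the scene stay as the last step left them, time stands still between calls to the robot, and variables do not carry over. Pictures are saved under pics/ and viewed, and the job is handed in when it is done.

```bash
mkdir -p pics; ls
cat > h.py <<'E'
import numpy as np,cv2
from station import env
def snap(n,f):
    c=env.camera(n); np.savez('%s.npz'%f,**{k:np.array(v) for k,v in c.items()})
    cv2.imwrite('pics/%s.png'%f,c['color'][:,:,::-1]); return c
def load(f): return dict(np.load('%s.npz'%f))
def foc(c): return c['color'].shape[0]/2/np.tan(np.radians(float(c['vfov']))/2)
def ray_z(c,u,v,z):
    f=foc(c); T=c['cam_to_world']; d=T[:3,:3]@np.array([(u-c['cx'])/f,(v-c['cy'])/f,1]); o=T[:3,3]
    return o+d*(z-o[2])/d[2]
def dep(c,u,v):
    f=foc(c); z=float(c['depth'][int(round(v)),int(round(u))]); return (c['cam_to_world']@np.array([(u-c['cx'])/f*z,(v-c['cy'])/f*z,z,1]))[:3]
def cloud(c):
    f=foc(c); h,w=c['depth'].shape; u,v=np.meshgrid(np.arange(w),np.arange(h)); z=c['depth']
    P=np.stack([(u-c['cx'])/f*z,(v-c['cy'])/f*z,z,np.ones_like(z)],-1)@c['cam_to_world'].T
    P=P[...,:3]; P[z==0]=np.nan; return P
E
python3 - <<'E'
from h import *
for n in('scene','top','wrist'):
    c=snap(n,n+'0'); print(n,c['vfov'],c['cx'],c['cy'],c['cam_to_world'].round(3).tolist())
s=env.sense(); print(s, env.grasp_offset)
E
```

```text
pics
scene 53.54864063190583 284.3259239163238 215.22526767301815 [[0.865, -0.296, 0.404, 0.207], [-0.501, -0.542, 0.675, -0.606], [0.019, -0.787, -0.617, 0.658], [0.0, 0.0, 0.0, 1.0]]
top 46.80527190824023 288.52803254212097 209.02890675191114 [[-0.027, -0.991, 0.129, 0.44], [-1.0, 0.028, 0.001, 0.036], [-0.005, -0.129, -0.992, 1.089], [0.0, 0.0, 0.0, 1.0]]
wrist 69.43764078120633 278.37872416905896 215.06667168425028 [[0.255, -0.931, -0.262, 0.231], [-0.967, -0.246, -0.068, -0.611], [-0.002, 0.27, -0.963, 0.373], [0.0, 0.0, 0.0, 1.0]]
{'clock': 0.15, 'joint_positions': array([ 1.21400738,  0.39906844,  0.04504346,  1.53756436, -0.0187124 ,
        1.20689913, -0.05067395]), 'joint_velocities': array([ 2.46273920e-05, -1.01237410e-03, -9.90294198e-06, -5.22342357e-03,
       -8.15679284e-04,  9.97515202e-04,  7.08687629e-04]), 'joint_torque': array([ 2.06407029e-03, -4.75563133e+01,  1.36661746e+00, -2.54515457e+01,
        1.17393234e-02,  6.42702682e-03,  2.71882152e-05]), 'tool_pos': array([ 0.16562328, -0.6280571 ,  0.2304839 ]), 'eef_rot': array([-3.11402843e+00, -4.03825178e-01,  4.57004076e-04]), 'contact_force': array([ 1.30572102,  0.9511368 , -1.0987904 ]), 'moment': array([-0.04502183,  0.04828661,  0.04799397]), 'gripper_width': 0.9971569656043523} 0.0187
```

View pics/scene0.png

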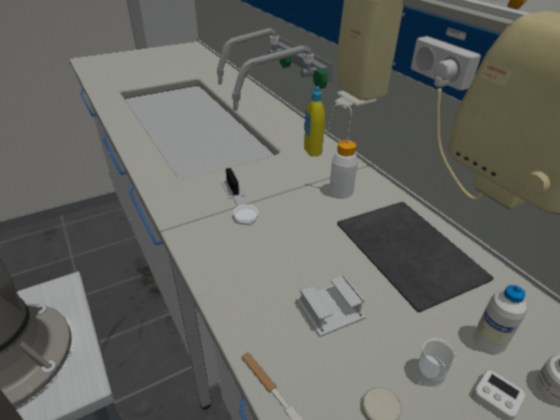

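View pics/top0.png

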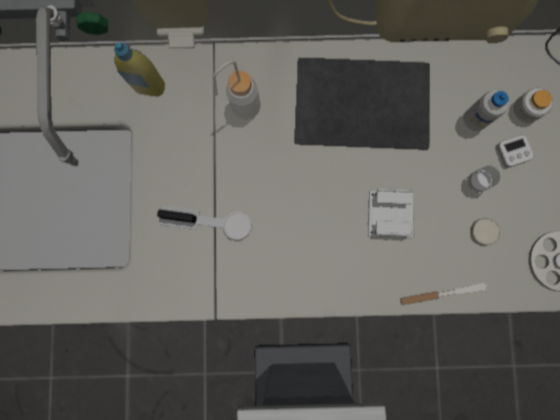

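Run:
```python
from h import *
c=load('top0')
a=c['color'][195:250,150:260,::-1]; b=c['color'][180:245,360:425,::-1]
cv2.imwrite('pics/c1.png',cv2.resize(a,None,fx=7,fy=7,interpolation=cv2.INTER_CUBIC))
cv2.imwrite('pics/c2.png',cv2.resize(b,None,fx=9,fy=9,interpolation=cv2.INTER_CUBIC))
s=load('scene0')
a=s['color'][270:335,290:375,::-1]
cv2.imwrite('pics/c3.png',cv2.resize(a,None,fx=9,fy=9,interpolation=cv2.INTER_CUBIC))
P=cloud(c)
for u,v in [(180,215),(238,226),(210,221),(392,198),(392,229),(392,213),(230,250),(190,250),(165,217)]: print(u,v,P[v,u].round(4))
```

```text
180 215 [0.5696 0.2725 0.0476]
238 226 [0.5451 0.1505 0.0178]
210 221 [0.5598 0.2152 0.0017]
392 198 [ 0.5955 -0.1898  0.0373]
392 229 [ 0.5271 -0.1853  0.0413]
392 213 [ 0.5657 -0.194   0.0093]
230 250 [4.934e-01 1.710e-01 1.000e-04]
190 250 [ 0.496   0.2612 -0.0022]
165 217 [0.566  0.3047 0.0487]
```

```bash
sleep 1
```

```text
(no output)
```

View pics/c1.png

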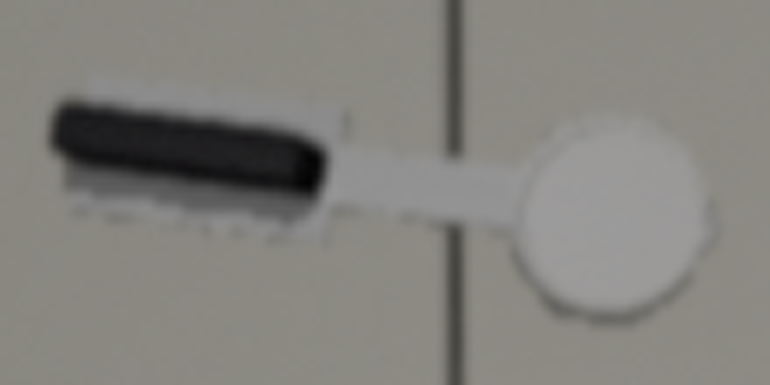

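View pics/c2.png

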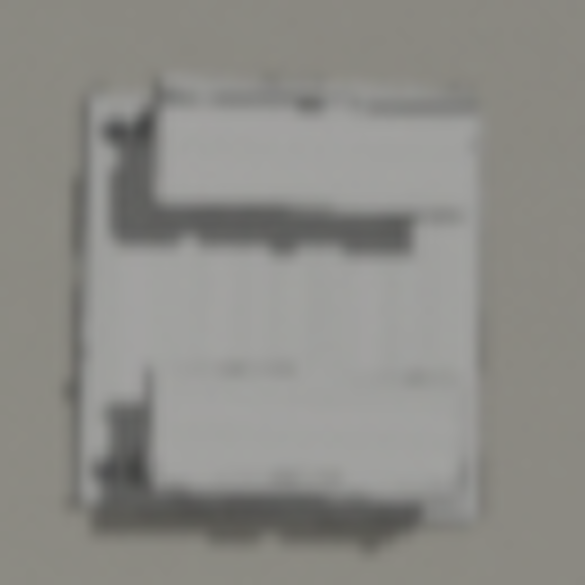

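View pics/c3.png

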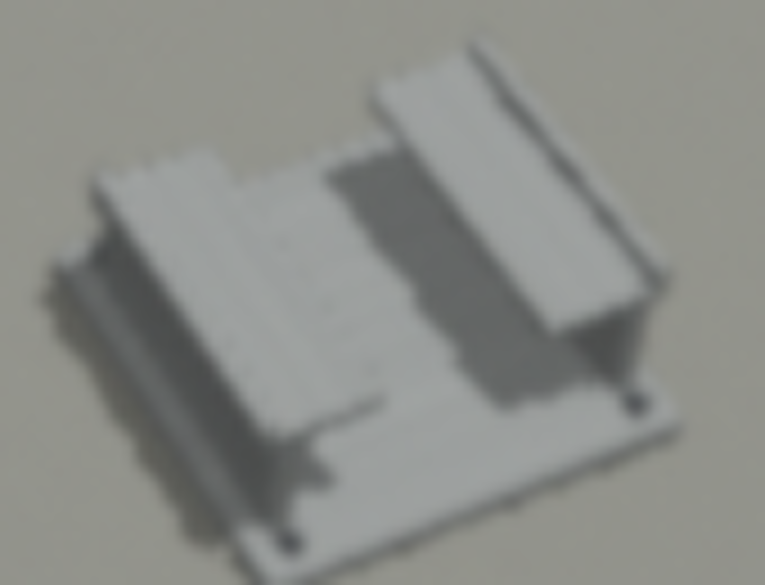

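```bash
cat >> h.py <<'E'
def rect(P,m):
    q=P[m][:,:2].astype(np.float32)*1000; r=cv2.minAreaRect(q); return np.round(r[0],1),np.round(r[1],1),round(r[2],2),len(q)
E
python3 - <<'E'
from h import *
for n in('top0','scene0'):
    c=load(n);P=cloud(c); g=c['color'].astype(int).sum(-1)
    near=lambda x,y,r:(np.hypot(P[...,0]-x,P[...,1]-y)<r)
    z=P[...,2]
    m=near(.567,.27,.09)&(z>.03)&(z<.06)&(g<200); print(n,'grip',rect(P,m),np.median(z[m]),np.median(P[m],0))
    m=near(.547,.15,.05)&(z>.009)&(z<.03); print('dish',rect(P,m),np.median(z[m]),cv2.minEnclosingCircle(P[m][:,:2].astype(np.float32)))
    m=near(.56,-.19,.09)&(z>.03)&(z<.06); print('ledges',rect(P,m),np.median(z[m]))
    m=near(.56,-.19,.09)&(z>.004)&(z<.06); print('stand',rect(P,m))
E
```

```text
top0 grip (array([568.6, 282.8]), array([78.1, 17.7]), 80.38, 311) 0.047691399752988195 [0.56769507 0.28105176 0.0476914 ]
dish (array([546.4, 153.8]), array([60.5, 60.5]), 87.93, 624) 0.017806906004281364 ((0.5466684103012085, 0.1535879224538803), 0.03164827451109886)
ledges (array([ 563.5, -191.7]), array([ 77. , 100.3]), 85.69, 987) 0.04049296730207552
stand (array([ 558.3, -191.7]), array([165.6, 164.1]), 13.35, 2157)
scene0 grip (array([568. , 279.6]), array([76.6, 15.7]), 80.88, 142) 0.04674858723431413 [0.56495152 0.26996326 0.04674859]
dish (array([547.4, 152. ]), array([64.6, 60.1]), 40.56, 359) 0.017769363486070944 ((0.5469027161598206, 0.15305127203464508), 0.03280649706721306)
ledges (array([ 565. , -192.4]), array([ 77.8, 101.7]), 85.78, 1077) 0.04034879324468743
stand (array([ 575.2, -198.2]), array([110.6, 126.8]), 86.31, 2575)
```

```bash
cat >> h.py <<'E'
from scipy.spatial.transform import Rotation as R
def st():
    s=env.sense(); M=R.from_rotvec(s['eef_rot']).as_matrix(); y=M[:,1]
    print('t',round(s['clock'],2),'tcp',s['tool_pos'].round(4),'jawang',round(np.degrees(np.arctan2(y[1],y[0])),2),'toolz',M[:,2].round(4),'F',s['contact_force'].round(1),'w',round(s['gripper_width'],3),'j',s['joint_positions'].round(2))
E
python3 -c "
from h import *
st()"; python3 -m pendant '[[0.02,0.02,0,0],[0.05,0.05,0,0],[0.08,0.085,0,0],[0.11,0.12,0,0],[0.14,0.155,0,0],[0.165,0.185,0,0],[0.19,0.22,0,0],[0.215,0.25,0,0],[0.24,0.28,0,0],[0.265,0.31,0,0]]' 1; python3 -c "
from h import *
st()"
```

```text
t 0.15 tcp [ 0.1656 -0.6281  0.2305] jawang -75.22 toolz [-5.0e-04  1.4e-03 -1.0e+00] F [ 1.3  1.  -1.1] w 0.997 j [ 1.21  0.4   0.05  1.54 -0.02  1.21 -0.05]
clock: 0.98
tool_pos: [0.4282, -0.3199, 0.2305]
eef_rot: [-3.114, -0.404, 0.001]
contact_force: [0.5, -1.3, -0.1]
gripper_width: 1.003
t 0.98 tcp [ 0.4282 -0.3199  0.2305] jawang -75.23 toolz [-7.0e-04  1.3e-03 -1.0e+00] F [ 0.5 -1.3 -0.1] w 1.003 j [ 0.71  0.2  -0.17  1.81  0.04  1.14 -0.79]
```

```bash
python3 -m pendant '[[0.01,0.03,0,6],[0.02,0.06,0,12],[0.03,0.09,0,18],[0.04,0.12,0,24],[0.05,0.15,0,30],[0.06,0.18,0,36],[0.07,0.21,0,42],[0.08,0.24,0,48],[0.09,0.27,0,54],[0.1,0.3,0,60]]' 1; python3 -c "
from h import *
st()"
```

```text
clock: 1.82
tool_pos: [0.5282, -0.0186, 0.2304]
eef_rot: [-2.491, -1.913, 0.002]
contact_force: [0.0, 0.1, -0.4]
gripper_width: 1.0
t 1.82 tcp [ 0.5282 -0.0186  0.2304] jawang -14.95 toolz [-1.6e-03 -2.0e-04 -1.0e+00] F [ 0.   0.1 -0.4] w 1.0 j [ 0.39  0.21 -0.5   1.81  0.11  1.15 -0.41]
```

```bash
python3 -m pendant '[[0.005,0.03,0,2],[0.01,0.06,0,4],[0.015,0.09,0,5.5],[0.02,0.12,0,5.5],[0.024,0.15,0,5.5],[0.028,0.18,0,5.5],[0.032,0.21,0,5.5],[0.036,0.24,0,5.5],[0.039,0.27,0,5.5],[0.039,0.292,0,5.5]]' 1; python3 -c "
from h import *
st(); c=snap('wrist','w1'); P=cloud(c); g=c['color'].astype(int).sum(-1); z=P[...,2]
near=lambda x,y,r:(np.hypot(P[...,0]-x,P[...,1]-y)<r)
m=near(.567,.28,.07)&(z>.04)&(z<.055)&(g<200); print('grip',rect(P,m),np.median(z[m]))
m=near(.547,.153,.05)&(z>.009)&(z<.03); print('dish',rect(P,m),np.median(z[m]))
"
```

```text
clock: 2.65
tool_pos: [0.5669, 0.2763, 0.23]
eef_rot: [-2.393, -2.032, 0.001]
contact_force: [-0.7, 0.1, -0.4]
gripper_width: 0.996
t 2.65 tcp [0.5669 0.2763 0.23  ] jawang -9.35 toolz [-0.0021  0.0011 -1.    ] F [-0.7  0.1 -0.4] w 0.996 j [-0.06  0.42 -0.62  1.57  0.25  1.23 -0.89]
grip (array([569. , 285.5]), array([75.5, 14.9]), 80.38, 924) 0.047547366481774406
dish (array([545.8, 152.7]), array([63.2, 61.5]), 79.17, 1704) 0.017382151349019048
```

View pics/w1.png

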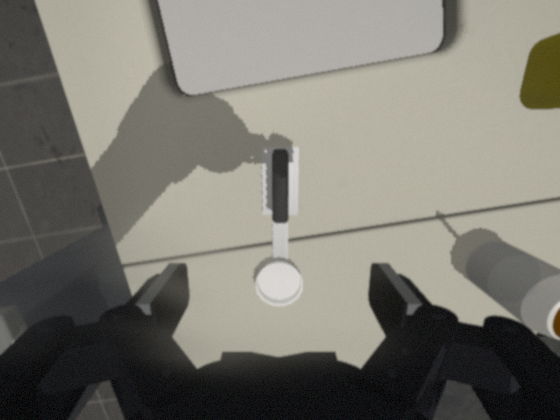

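```bash
python3 -m pendant '[[0,0,-0.02,-0.2],[0.0005,0,-0.05,-0.2],[0.0005,0,-0.08,-0.2],[0.0005,0,-0.11,-0.2],[0.0005,0,-0.135,-0.2],[0.0005,0,-0.155,-0.2],[0.0005,0,-0.17,-0.2],[0.0005,0,-0.17,-0.2]]' 1; python3 -c "
from h import *
st(); c=snap('wrist','w2'); c=snap('scene','s2')"
```

```text
clock: 3.37
tool_pos: [0.5632, 0.2796, 0.0561]
eef_rot: [-2.387, -2.031, 0.009]
contact_force: [-0.3, -0.4, -0.1]
gripper_width: 1.003
t 3.37 tcp [0.5632 0.2796 0.0561] jawang -9.22 toolz [-0.0094  0.0023 -1.    ] F [-0.3 -0.4 -0.1] w 1.003 j [-0.11  0.6  -0.56  1.73  0.37  0.93 -0.99]
```

View pics/w2.png

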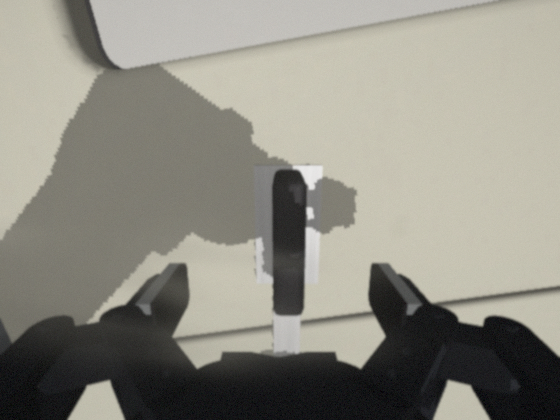

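```bash
python3 -m pendant '[[0.004,-0.003,0,-0.3],[0.004,-0.003,0,-0.3],[0.004,-0.003,0,-0.3]]' 1; python3 -c "
from h import *
st()"
```

```text
clock: 3.72
tool_pos: [0.5708, 0.2783, 0.0612]
eef_rot: [-2.395, -2.024, -0.005]
contact_force: [-0.5, 0.8, 0.8]
gripper_width: 1.004
t 3.72 tcp [0.5708 0.2783 0.0612] jawang -9.59 toolz [-0.0014  0.0062 -1.    ] F [-0.5  0.8  0.8] w 1.004 j [-0.11  0.59 -0.56  1.72  0.37  0.93 -0.98]
```

```bash
python3 -m pendant '[[-0.002,-0.002,0,0],[-0.003,-0.002,-0.006,0],[-0.003,-0.002,-0.012,0],[-0.003,-0.002,-0.018,0],[-0.003,-0.002,-0.024,0],[-0.003,-0.002,-0.03,0],[-0.003,-0.002,-0.036,0],[-0.003,-0.002,-0.036,0],[-0.003,-0.002,-0.036,0]]' 1; python3 -c "
from h import *
st()"
```

```text
clock: 4.47
tool_pos: [0.5675, 0.2762, 0.0245]
eef_rot: [-2.395, -2.024, -0.003]
contact_force: [-0.3, 0.2, 0.0]
gripper_width: 1.0
t 4.47 tcp [0.5675 0.2762 0.0245] jawang -9.58 toolz [-0.0024  0.0059 -1.    ] F [-0.3  0.2  0. ] w 1.0 j [-0.12  0.63 -0.54  1.75  0.4   0.87 -1.01]
```

```bash
python3 -m pendant '[[0,0,-0.004,0],[0,0,-0.008,0],[0,0,-0.01,0],[0,0,-0.01,0],[0,0,-0.01,0]]' 1; python3 -m pendant '[[0,0,0,0],[0,0,0,0],[0,0,0,0],[0,0,0,0],[0,0,0,0],[0,0,0,0],[0,0,0,0],[0,0,0,0]]' 0 25;python3 -c "
from h import *
st()"
```

```text
clock: 4.88
tool_pos: [0.5674, 0.2761, 0.0144]
eef_rot: [-2.395, -2.024, -0.003]
contact_force: [0.4, -0.2, 0.6]
gripper_width: 1.0
clock: 5.55
tool_pos: [0.5677, 0.2763, 0.0146]
eef_rot: [-2.395, -2.024, -0.004]
contact_force: [0.2, -0.3, 0.4]
gripper_width: 0.205
t 5.55 tcp [0.5677 0.2763 0.0146] jawang -9.58 toolz [-0.002  0.006 -1.   ] F [ 0.2 -0.3  0.4] w 0.205 j [-0.13  0.65 -0.53  1.75  0.41  0.85 -1.01]
```

```bash
python3 -m pendant '[[0,0,0,0],[0,0,0,0],[0,0,0.001,0],[0,0,0.003,0],[0,0,0.006,0],[0,0,0.01,0],[0,0,0.014,0],[0,0,0.018,0],[0,0,0.02,0],[0,0,0.02,0]]' 0 80;python3 -c "
from h import *
st(); c=snap('scene','s3'); P=cloud(c); z=P[...,2]
m=(np.hypot(P[...,0]-.547,P[...,1]-.153)<.05)&(z>.02)&(z<.06); print(rect(P,m),np.median(z[m]),np.percentile(z[m],[5,95]))
q=P[m]; q=q[abs(q[:,2]-np.median(q[:,2]))<.004]; A=np.c_[q[:,:2],np.ones(len(q))]; print(np.linalg.lstsq(A,q[:,2],rcond=None)[0][:2])
a=c['color'][150:250,190:310,::-1]
cv2.imwrite('pics/c4.png',cv2.resize(a,None,fx=6,fy=6,interpolation=cv2.INTER_CUBIC))"
```

```text
clock: 6.38
tool_pos: [0.5682, 0.2765, 0.0355]
eef_rot: [-2.395, -2.025, -0.006]
contact_force: [0.3, -0.2, -1.8]
gripper_width: 0.194
t 6.38 tcp [0.5682 0.2765 0.0355] jawang -9.58 toolz [-7.0e-04  6.7e-03 -1.0e+00] F [ 0.3 -0.2 -1.8] w 0.194 j [-0.12  0.62 -0.55  1.74  0.39  0.89 -1.  ]
(array([545.2, 156.4]), array([62.3, 69.6]), 35.24, 408) 0.03812984601185465 [0.02603854 0.04010204]
[-0.00270336  0.01246119]
```

View pics/c4.png

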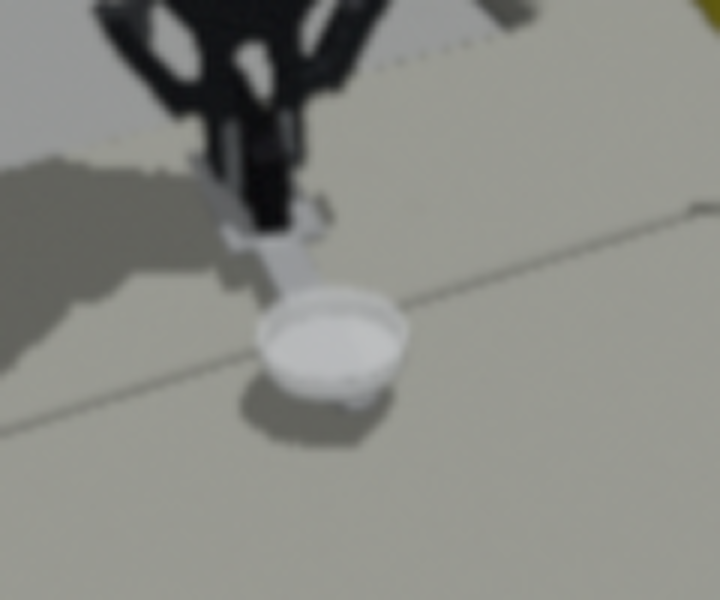

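```bash
python3 -m pendant '[[0,0,0.002,0],[0,0,0.006,0],[0,0,0.012,0],[0,0,0.019,0],[0,0,0.026,0],[0,0,0.033,0],[0,0,0.04,0],[0,0,0.045,0],[0,0,0.048,0],[0,0,0.049,0]]' 0 80;python3 -m pendant '[[0,-0.001,0,0.5],[0,-0.004,0,1],[0,-0.01,0,1.5],[0,-0.018,0,2],[0,-0.027,0,2.5],[0,-0.036,0,3],[0,-0.045,0,3.5],[0,-0.054,0,4],[0,-0.063,0,4.5],[0,-0.072,0,5]]'; python3 -c "
from h import *
st()"
```

```text
clock: 7.27
tool_pos: [0.5683, 0.2766, 0.0849]
eef_rot: [-2.395, -2.025, -0.007]
contact_force: [0.6, -0.1, -2.9]
gripper_width: 0.2
clock: 8.1
tool_pos: [0.5684, 0.2033, 0.0849]
eef_rot: [-2.304, -2.128, -0.006]
contact_force: [0.5, -0.1, -2.4]
gripper_width: 0.2
t 8.1 tcp [0.5684 0.2033 0.0849] jawang -4.56 toolz [-7.0e-04  6.6e-03 -1.0e+00] F [ 0.5 -0.1 -2.4] w 0.2 j [ 0.04  0.52 -0.59  1.78  0.34  0.94 -0.78]
```

```bash
python3 -m pendant '[[0,-0.006,0,0.1],[0,-0.015,0,0.2],[0,-0.025,0,0.2],[0,-0.035,0,0.2],[0.001,-0.045,0,0.2],[0.001,-0.055,0,0.2],[0.001,-0.065,0,0.2],[0.002,-0.075,0,0.2],[0.002,-0.085,0,0.2],[0.002,-0.095,0,0.2]]'; python3 -m pendant '[[0,-0.01,0,0],[0,-0.02,0,0],[0,-0.03,0,0],[0,-0.04,0,0],[0.001,-0.05,0,0],[0.001,-0.06,0,0],[0.001,-0.07,0,0],[0.002,-0.08,0,0],[0.002,-0.088,0,0],[0.002,-0.095,0,0]]';  python3 -c "
from h import *
st()"
```

```text
clock: 8.93
tool_pos: [0.5704, 0.1073, 0.0849]
eef_rot: [-2.301, -2.132, -0.006]
contact_force: [-0.9, 0.1, -3.0]
gripper_width: 0.201
clock: 9.77
tool_pos: [0.5725, 0.0111, 0.0849]
eef_rot: [-2.301, -2.131, -0.006]
contact_force: [-0.5, 0.2, -2.5]
gripper_width: 0.202
t 9.77 tcp [0.5725 0.0111 0.0849] jawang -4.41 toolz [-7.0e-04  6.4e-03 -1.0e+00] F [-0.5  0.2 -2.5] w 0.202 j [ 0.36  0.47 -0.57  1.86  0.31  0.91 -0.43]
```

```bash
python3 -m pendant '[[0,-0.008,0,0],[0,-0.017,0,0],[0,-0.026,0,0],[0,-0.035,0,0],[0.001,-0.044,0,0],[0.001,-0.053,0,0],[0.001,-0.061,0,0],[0.001,-0.068,0,0],[0.001,-0.073,0,0],[0.001,-0.076,0,0]]'; python3 -m pendant '[[0,-0.002,0,0],[0,-0.002,0,0],[0,-0.002,0,0]]';  cat > m.py <<'E'
from h import *
import sys
st()
t=sys.argv[1]
for n in('top','scene'):
    c=snap(n,n[0]+t); P=cloud(c); z=P[...,2]
    zz=float(sys.argv[2]) # dish top
    m=(np.hypot(P[...,0]-.564,P[...,1]+.192)<.05)&(abs(z-zz)<.006)
    q=P[m]; print(n,'dish',rect(P,m),q.mean(0).round(4),np.median(z[m])); 
    if len(q)>20:
        A=np.c_[q[:,:2],np.ones(len(q))]; print('tilt',np.linalg.lstsq(A,q[:,2],rcond=None)[0][:2].round(4),cv2.minEnclosingCircle(q[:,:2].astype(np.float32)))
    a=c['color'][170:260,330:450,::-1] if n=='top' else c['color'][250:340,270:390,::-1]
    cv2.imwrite('pics/%sc%s.png'%(n[0],t),cv2.resize(a,None,fx=6,fy=6,interpolation=cv2.INTER_CUBIC))
E
python3 m.py 5 0.088
```

```text
clock: 10.6
tool_pos: [0.5734, -0.0658, 0.0848]
eef_rot: [-2.302, -2.13, -0.006]
contact_force: [0.1, 0.2, -2.6]
gripper_width: 0.198
clock: 10.85
tool_pos: [0.5734, -0.0675, 0.0848]
eef_rot: [-2.302, -2.13, -0.006]
contact_force: [-0.1, -1.4, -1.1]
gripper_width: 0.2
t 10.85 tcp [ 0.5734 -0.0675  0.0848] jawang -4.43 toolz [-8.0e-04  6.5e-03 -1.0e+00] F [-0.1 -1.4 -1.1] w 0.2 j [ 0.48  0.47 -0.56  1.85  0.3   0.91 -0.29]
top dish (array([0., 0.]), array([0., 0.]), 0.0, 0) [nan nan nan] nan
scene dish (array([ 564.4, -191.3]), array([63.6, 60.3]), 56.28, 689) [ 0.5623 -0.1934  0.0875] 0.08770357431082543
tilt [0.0079 0.0098] ((0.5634366273880005, -0.19130171835422516), 0.032712869346141815)m.py:9: RuntimeWarning: Mean of empty slice.
  q=P[m]; print(n,'dish',rect(P,m),q.mean(0).round(4),np.median(z[m]));
  ret = um.true_divide(
  return _methods._mean(a, axis=axis, dtype=dtype,
  ret = ret.dtype.type(ret / rcount)
```

View pics/tc5.png

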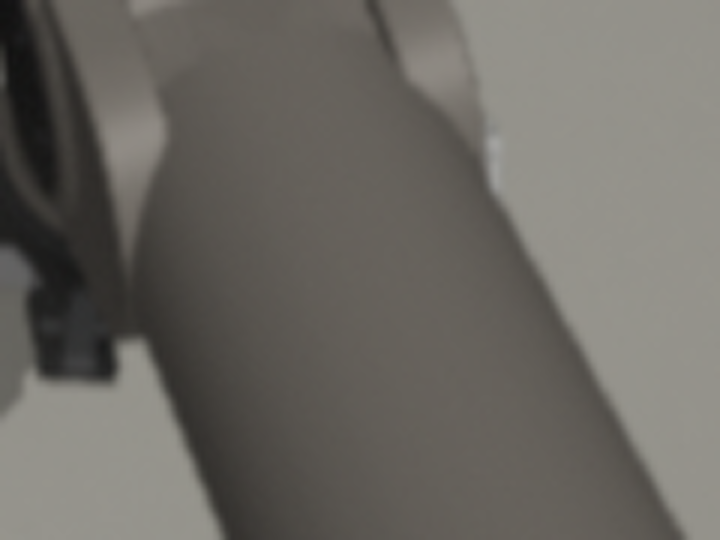

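View pics/sc5.png

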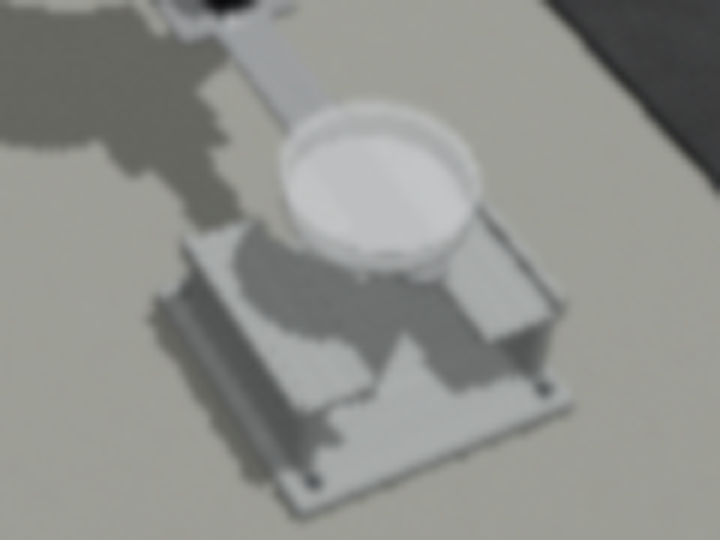

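```bash
python3 -m pendant '[[0.0005,-0.001,0,0],[0.0005,-0.001,-0.002,0],[0.0005,-0.001,-0.005,0],[0.0005,-0.001,-0.009,0],[0.0005,-0.001,-0.014,0],[0.0005,-0.001,-0.018,0],[0.0005,-0.001,-0.022,0],[0.0005,-0.001,-0.024,0],[0.0005,-0.001,-0.024,0]]'; python3 m.py 6 0.064 2>/dev/null
```

```text
clock: 11.7
tool_pos: [0.5734, -0.0681, 0.0601]
eef_rot: [-2.3, -2.13, -0.005]
contact_force: [-0.8, 0.0, -1.9]
gripper_width: 0.198
t 11.7 tcp [ 0.5734 -0.0681  0.0601] jawang -4.4 toolz [-0.0021  0.0069 -1.    ] F [-0.8  0.  -1.9] w 0.198 j [ 0.47  0.5  -0.54  1.86  0.32  0.87 -0.31]
top dish (array([0., 0.]), array([0., 0.]), 0.0, 0) [nan nan nan] nan
scene dish (array([ 564., -192.]), array([63.5, 60.9]), 54.89, 675) [ 0.5628 -0.1938  0.0632] 0.0632623991424075
tilt [0.0087 0.0022] ((0.5636336207389832, -0.1921347677707672), 0.03226905316114426)
```

View pics/sc6.png

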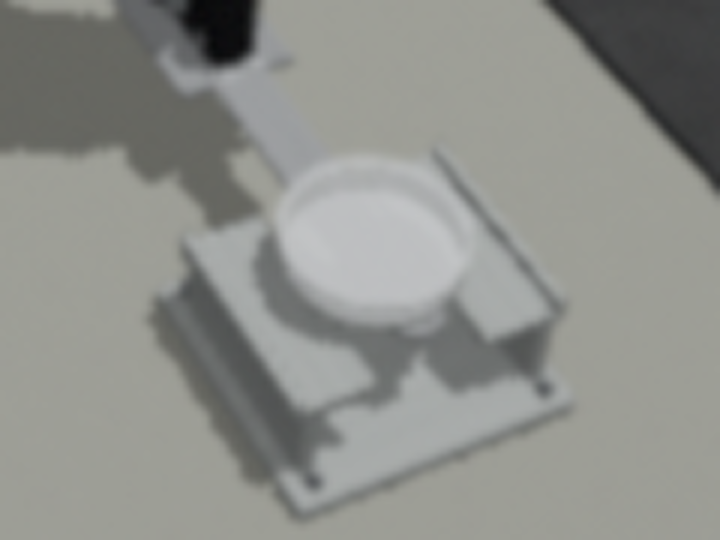

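Dish sits over the slot, centred within about 1 mm (crop: dish 375,240). Continuing down past the ledges.

```bash
python3 -m pendant '[[0.0005,0,-0.002,0],[0.0005,0,-0.004,0],[0.0005,0,-0.006,0],[0.0005,0,-0.008,0],[0.0005,0,-0.01,0],[0.0005,0,-0.013,0],[0.0005,0,-0.016,0],[0.0005,0,-0.019,0],[0.0005,0,-0.021,0],[0.0005,0,-0.021,0]]'; python3 m.py 7 0.055 2>/dev/null
```

```text
clock: 12.63
tool_pos: [0.5741, -0.0682, 0.0392]
eef_rot: [-2.301, -2.13, -0.005]
contact_force: [-1.0, -0.2, -1.8]
gripper_width: 0.199
t 12.63 tcp [ 0.5741 -0.0682  0.0392] jawang -4.4 toolz [-0.0018  0.0068 -1.    ] F [-1.  -0.2 -1.8] w 0.199 j [ 0.46  0.53 -0.53  1.87  0.35  0.83 -0.32]
top dish (array([ 579.9, -217.3]), array([7.7, 0. ]), -157.36, 2) [ 0.5799 -0.2173  0.0564] 0.0564129546672707
scene dish (array([ 564.9, -192.1]), array([61.8, 61.5]), 57.29, 674) [ 0.5635 -0.1941  0.0547] 0.05480192947141399
tilt [0.0105 0.0076] ((0.5644522905349731, -0.1923896074295044), 0.032364219427108765)
```

View pics/sc7.png

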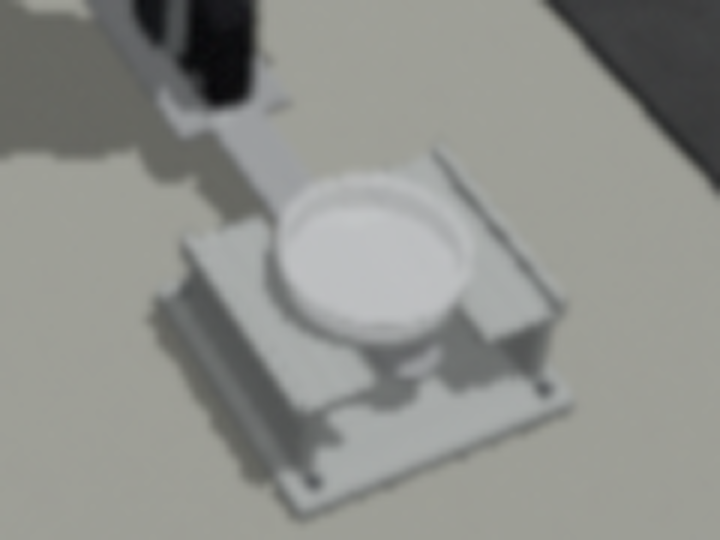

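```bash
python3 -m pendant '[[0,0.002,0,0],[0,0.006,0,0],[0.001,0.012,0,0],[0.0015,0.02,0,0],[0.002,0.028,0,0],[0.003,0.037,0,0],[0.0035,0.046,0,0],[0.004,0.055,0,0],[0.005,0.064,0,0],[0.0055,0.072,0,0]]';python3 -m pendant '[[0.001,0.01,0,0],[0.0015,0.02,0,0],[0.002,0.03,0,0],[0.003,0.041,0,0],[0.004,0.052,0,0],[0.005,0.063,0,0],[0.0055,0.073,0,0],[0.006,0.082,0,0],[0.0065,0.088,0,0],[0.007,0.09,0,0]]'; python3 m.py 8 0.055 2>/dev/null
```

```text
clock: 13.57
tool_pos: [0.5801, 0.0053, 0.0398]
eef_rot: [-2.3, -2.132, -0.007]
contact_force: [-0.6, 0.6, -1.3]
gripper_width: 0.195
clock: 14.4
tool_pos: [0.587, 0.0971, 0.0398]
eef_rot: [-2.298, -2.133, -0.008]
contact_force: [-1.0, -0.4, -2.1]
gripper_width: 0.201
t 14.4 tcp [0.587  0.0971 0.0398] jawang -4.26 toolz [-7.0e-04  7.9e-03 -1.0e+00] F [-1.  -0.4 -2.1] w 0.201 j [ 0.18  0.56 -0.54  1.83  0.36  0.85 -0.61]
top dish (array([ 559.1, -189.8]), array([61.6, 71.1]), 63.56, 672) [ 0.5628 -0.1917  0.0546] 0.05463161121338456
tilt [-0.0045  0.0057] ((0.5542349815368652, -0.19334903359413147), 0.04014767333865166)
scene dish (array([ 564.6, -192.6]), array([63. , 61.4]), 56.43, 680) [ 0.5634 -0.1941  0.0546] 0.054714074712740646
tilt [0.0066 0.0096] ((0.5638390183448792, -0.19272379577159882), 0.03267525136470795)
```

View pics/s8.png

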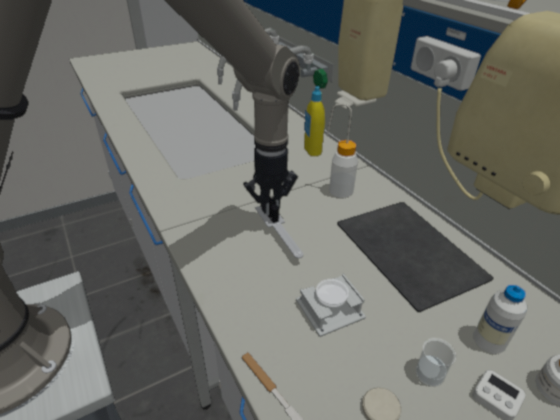

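```bash
python3 -m pendant '[[0,0,-0.003,0],[0,0,-0.007,0],[0,0,-0.012,0],[0,0,-0.017,0],[0,0,-0.02,0],[0,0,-0.022,0],[0,0,-0.024,0],[0,0,-0.025,0],[0,0,-0.0252,0],[0,0,-0.0252,0]]'; python3 -m pendant '[[0,0,0,0],[0,0,0,0]]' 0 25; python3 -c "
from h import *
st(); c=snap('scene','s9'); a=c['color'][160:280,220:340,::-1]
cv2.imwrite('pics/c9.png',cv2.resize(a,None,fx=5,fy=5,interpolation=cv2.INTER_CUBIC))
P=cloud(c)
for u,v in [(283,240),(290,250),(297,255)]: print(P[v,u].round(4))"
```

```text
clock: 15.33
tool_pos: [0.5872, 0.0957, 0.0147]
eef_rot: [-2.3, -2.132, -0.007]
contact_force: [-0.5, 0.0, -0.3]
gripper_width: 0.201
clock: 15.5
tool_pos: [0.5873, 0.0956, 0.0148]
eef_rot: [-2.3, -2.132, -0.007]
contact_force: [-0.3, 0.1, -1.4]
gripper_width: 0.201
t 15.5 tcp [0.5873 0.0956 0.0148] jawang -4.33 toolz [-3.0e-04  6.9e-03 -1.0e+00] F [-0.3  0.1 -1.4] w 0.201 j [ 0.17  0.59 -0.53  1.84  0.39  0.81 -0.63]
[0.5855 0.0298 0.0029]
[ 0.5825 -0.0079  0.0027]
[ 0.5877 -0.0302  0.003 ]
```

View pics/c9.png

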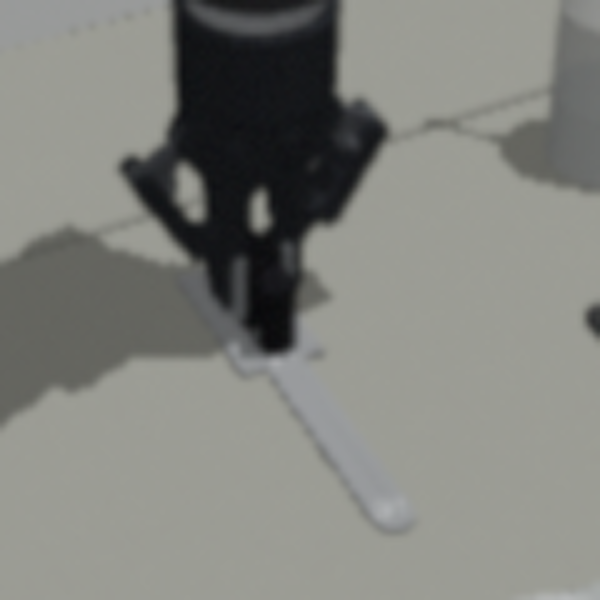

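```bash
python3 -m pendant '[[0,0,-0.0005,0],[0,0,-0.0005,0],[0,0,-0.0005,0]]' 0 20; python3 -m pendant '[[0,0,0,0],[0,0,0,0],[0,0,0,0],[0,0,0,0],[0,0,0,0],[0,0,0,0],[0,0,0,0],[0,0,0,0]]' 1; python3 -m pendant '[[0,0,0.005,0],[0,0,0.015,0],[0,0,0.03,0],[0,0,0.05,0],[0,0,0.07,0],[0,0,0.09,0],[0,0,0.11,0],[0,0,0.13,0],[0,0,0.14,0],[0,0,0.14,0]]'; python3 -m pendant '[[0,0.01,0.01,0],[0,0.03,0.02,0],[0,0.05,0.03,0],[0,0.08,0.04,0],[0,0.11,0.04,0],[0,0.14,0.04,0],[0,0.17,0.04,0],[0,0.19,0.04,0],[0,0.2,0.04,0],[0,0.2,0.04,0]]';python3 m.py 10 0.055
python3 - <<'E'
from h import *
c=load('t10');P=cloud(c); g=c['color'].astype(int).sum(-1);z=P[...,2]
near=lambda x,y,r:(np.hypot(P[...,0]-x,P[...,1]-y)<r)
m=near(.587,.1,.07)&(z>.03)&(z<.06)&(g<200); print('grip',rect(P,m),np.median(z[m]))
cv2.imwrite('pics/c10.png',cv2.resize(c['color'][150:290,260:430,::-1],None,fx=4,fy=4,interpolation=cv2.INTER_CUBIC))
E
```

```text
clock: 15.8
tool_pos: [0.5873, 0.0957, 0.0147]
eef_rot: [-2.3, -2.132, -0.007]
contact_force: [-1.8, 0.0, 2.5]
gripper_width: 0.201
clock: 16.47
tool_pos: [0.5874, 0.0957, 0.0146]
eef_rot: [-2.3, -2.132, -0.007]
contact_force: [0.2, 0.8, -0.4]
gripper_width: 1.001
clock: 17.3
tool_pos: [0.5893, 0.0964, 0.158]
eef_rot: [-2.303, -2.135, -0.015]
contact_force: [1.4, 0.9, 0.8]
gripper_width: 0.997
clock: 18.13
tool_pos: [0.5875, 0.3002, 0.1974]
eef_rot: [-2.295, -2.139, -0.014]
contact_force: [0.1, -0.2, 0.4]
gripper_width: 1.001
t 18.13 tcp [0.5875 0.3002 0.1974] jawang -4.04 toolz [ 0.0038  0.0093 -0.9999] F [ 0.1 -0.2  0.4] w 1.001 j [-0.08  0.5  -0.64  1.54  0.31  1.19 -0.85]
top dish (array([ 563.1, -191.7]), array([61.8, 61.6]), 15.46, 670) [ 0.563  -0.1917  0.0546] 0.054649398589108555
tilt [0.003  0.0021] ((0.5632016658782959, -0.19197767972946167), 0.0317365825176239)
scene dish (array([ 564.1, -193. ]), array([63. , 61.4]), 35.37, 682) [ 0.5635 -0.1942  0.0545] 0.05464961735919077
tilt [0.0077 0.0173] ((0.5643799901008606, -0.19215410947799683), 0.03238588571548462)
grip (array([581.9, 135. ]), array([11.7,  3.4]), 72.26, 10) 0.04670856763062803
```

View pics/c10.png

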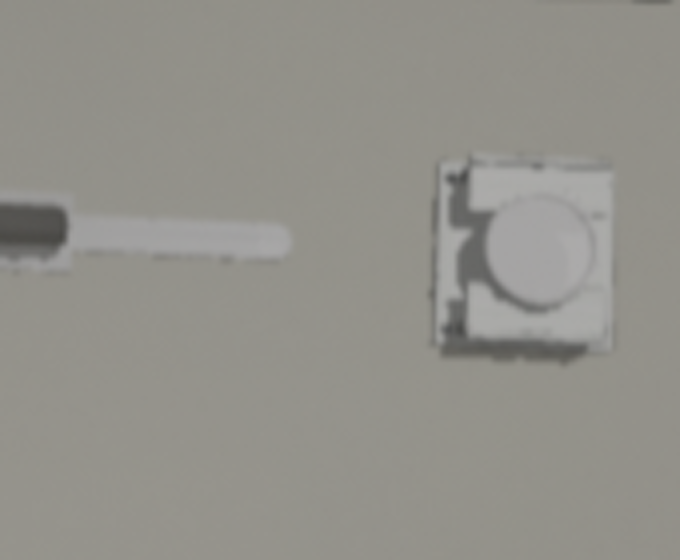

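View pics/s10.png

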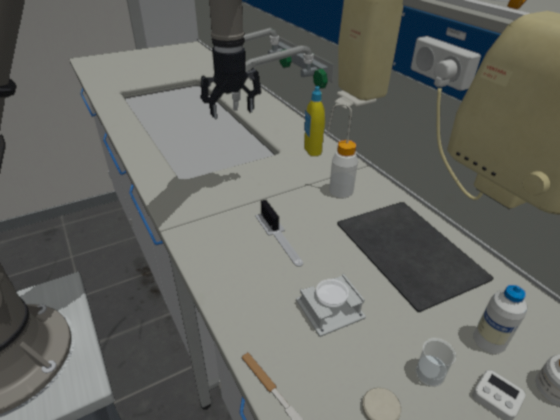

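```bash
python3 -m pendant '[[0,0,0,0],[0,0,0,0],[0,0,0,0]]'; python3 -c "
from station import env
print(env.hand_in())"
```

```text
clock: 18.48
tool_pos: [0.5898, 0.2933, 0.1973]
eef_rot: [-2.307, -2.132, -0.011]
contact_force: [0.1, 0.4, 0.6]
gripper_width: 1.002
the job is handed in; nothing more can be done
None
```

The dish is resting on both ledges of the stand, and the lifter is back flat on the bench with the gripper open and clear. I handed the job in at 18.5 s. I took the lifter by its grip, carried the dish nearly level (under about 1° of tilt), lowered the blade through the slot and drew it out from under the dish.

What the last checks showed:
- **Dish:** it sits within about 1 mm of the middle of the ledges in both the top and scene cameras. Its rim is at z ≈ 54.6 mm; 55 mm is what a dish resting on the ledges should give. The scene camera's fit showed about 1° of tilt and the top camera's about 0.2°; I put the difference down to depth noise.
- **Lifter:** before I let go, the blade's top read z ≈ 3 mm along its length, so it was lying flat. Its tip is about 80 mm from the stand. After letting go I checked it only by eye in the pictures. The position fit on the grip failed then because the arm hid part of it.
- **Forces:** none that I read was above about 3 N.

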